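Free a cartridge from a jammed reader with the release pin

TASK

The cartridge reader's eject button is dead: take the release pin from its wooden holder, reach with it through the slot in the reader's top and feel along for the hidden spring catch, pressing it until the tray springs open. Put the pin back in its holder, then take the cartridge out of the tray and set it down gently, flat in the empty carton, leaving the tray open. Leave everything else on the table where it is.

Things in the scene. Friction and masses are not known exactly. Their poses are not given: they have to be found in the camera images.
- drive: beige cartridge reader standing fixed on the table, 150 (x) x 170 (y) x 70 high; origin at the centre of its underside, z up; its front, with the tray, faces its own -x; the tray's floor is 24 above its underside. In its top, near the rear edge, is an access slot.
- slot (a point): centre of the access slot's mouth in the reader's level top face, 70 above the table and 55 behind (+x of) the reader's origin. The slot is 52 long along the reader's y and 14 wide along its x; the top is 4 thick.
- shelf (a point): 30 straight below the slot's centre: a level rigid shelf in the dark under the slot. Flush in a 15 wide gap of it lies the 12 wide (y) end of the spring catch. Where the gap is cannot be seen: its middle is anywhere within 16 of this point along the reader's y. The catch yields from 2.5 N, frees the tray after 4 to 5 of travel (5 N), bottoms at 8 and springs back.
- tray (a joint): how far the tray is out along the reader's -x, in m: 0 shut and caught, 0.095 fully out. Once freed, a soft spring drives it fully out within 2 s and it stays out. Front plate up to 50 above the table, floor 112 wide with its top 24 above the table, four corner nubs 4 high about the cartridge, open at mid-side.
- cartridge: grey cartridge lying flat in the tray, shut inside the reader at first, 70 (x) x 50 (y) x 18 high, 0.05 to 0.12 kg; origin at the centre of its underside, z up, its x and y along the reader's. In the shut tray it lies 34 in front of (-x of) the reader's origin, in the open one 129. Grip it across its y; there is more than 25 free beside it for each finger.
- pin: release pin standing in the holder: steel shaft 6 thick and 58 long, then a black flange 20 across and 4 thick, then a black square handle 12 x 12 and 40 long (62 to 102 from the tip). Origin at the tip's end, z along the pin towards the handle, x and y along the handle's sides. About 0.04 kg.
- pin_tip (a point): the end of the pin's shaft (the pin's origin).
- holder: wooden block fixed to the table, 60 x 60 x 60 high, with a 10 wide hole down its middle; the pin hangs in it by its flange, its tip 2 above the table. Origin at the centre of the block's underside, z up.
- carton: shallow open cardboard carton fixed to the table, 130 x 130 x 30 high outside, walls and floor 4 to 5 thick, empty; origin at the centre of its underside, z up. It and the pin's holder may be on either side of the reader.
- spare_a: bystander: a spare grey cartridge, 70 x 50 x 18, lying flat on the table; not the wanted one; origin under it
- spare_b: bystander: another spare grey cartridge, 70 x 50 x 18, lying flat on the table; not the wanted one; origin under it
- gamepad: bystander: black game controller, about 186 x 76 x 35; origin under it
- mouse: bystander: small black computer mouse, about 80 x 62 x 33; origin under it
- screwdriver: bystander: screwdriver with black handle lying on the table; origin under it
- mug: bystander: white mug, 80 across, 90 high; origin under it
- joystick: bystander: black joystick on a 90 x 90 base, 104 high; origin under it
There are look-alikes about, which are no part of the job. What is shaped like the pin but green or pink is not meant.

How it is judged:
On the way, in this order (a step that is already met when the one before it is completed fails the run):
1. the tray is let go by the catch while the pin's tip is down inside the slot (value of joint tray above 0.003 m and z of pin_tip in the frame of slot below -0.02 m and horizontal distance between pin_tip and slot below 0.03 m), for 0.02 s.
2. the pin is back in its holder, the cartridge still in the open tray (value of joint tray above 0.08 m and horizontal distance between pin and holder below 0.008 m and z of pin in the frame of holder below 0.008 m and contact force between pin and the fingers below 0.05 N and horizontal distance between cartridge and drive below 0.15 m), for 0.1 s.
At the end, for the whole second after the job is handed in: The tray is over 60 mm out; the cartridge lies flat (0.1 rad) and still on the carton's floor (origins within 10 mm in height, 46 mm across); the pin is back in its holder down to its flange (tip under 8 mm high, within 8 mm of the hole's axis, within 0.12 rad of upright) (value of joint tray above 0.06 m and horizontal distance between cartridge and carton below 0.046 m and z of cartridge in the frame of carton below 0.01 m and angle between cartridge's own z axis and vertical below 0.1 rad and linear speed of cartridge below 0.02 m/s and horizontal distance between pin and holder below 0.008 m and z of pin in the frame of holder below 0.008 m and angle between pin's own z axis and vertical below 0.12 rad and linear speed of pin below 0.05 m/s); the robot touches nothing.
It fails at once if a bystander is shifted by more than 30 mm (distance of any of spare_a, spare_b, gamepad, mouse, screwdriver, mug, joystick from where it was at the start of the episode above 0.03 m).
It fails at once if the cartridge is dropped (falls free of the fingers faster than 0.8 m/s) (linear speed of cartridge above 0.8 m/s and contact force between cartridge and the fingers below 0.05 N).
It also fails if it takes over 72 s, if anything falls off the work surface, if the arm or the gripper's body presses on something with over 40 N, if the wrist force passes 120 N, or if a joint passes its speed limit or range.

ROBOT

A 6-joint arm with a two-finger parallel gripper is mounted at the origin on the work surface. World frame = base frame: x ahead of the robot, y to its left, z up, the work surface at z = 0. Lengths are in m, angles in rad, forces in N, time in s.
With the tool pointing down it reaches from about 0.375 to 0.9 m from the base axis. Payload 3.1 kg.
Tool frame: the origin (TCP) lies between the finger pads; the fingertips stand 22 mm ahead of it and the grasp point (between the pads) lies 3 mm ahead of it; z points along the fingers, y is the direction in which the jaws open and shut (so a half turn about z gives the same grasp; the last joint's range is limited). The gripper opens to 87 mm and grips with 3 to 60 N. Pads are 19 mm wide; open, the fingers measure 117 mm over their backs; the gripper's body (75 mm by 190 mm) begins 51 mm behind the grasp point.
Start: joints at [-1.321, 0.527, 1.433, -0, 1.181, -0.178], TCP at [0.259, -0.569, 0.245] pointing down, gripper open.
Joint ranges: [-3.08, 3.08], [-0.75, 2.2], [0.22, 2.44], [-1.43, 4.57], [0, 2.65], [-2.85, 2.85]. Speed limits (rad/s): [2.79, 2.79, 3.14, 3.14, 3.14, 3.14].

INTERFACE

Orientations are given as a unit quaternion [x, y, z, w].
In Python, from rig import get_obs, camera, get_calibration, hand_in, search_frame gives the robot as it stands.
- The arm moves only by the shell command python3 -m jog 'ROWS' [FORCE]. ROWS is JSON, a list of rows, each an object with "grip": the closure in counts, from 0 (fully open) to 255 (shut); "travel": the shift along the world's x, y, z in cm, a list of three; "twist": the turn about the world's z in degrees. A call has 1 to 8 rows; each row shifts and turns the commanded pose from where the row before left it; what a row does not reach is not made up. A row lasts 1/10 s, in which the tool goes at most 50 mm and 8.59 degrees, less where a joint would pass 70% of its speed; a pose out of reach is approached as far as the arm can. A call is refused whole if a number of a shift passes 5 or a number of a turn 8.59, either way. A call with a gripper value outside its range is refused whole. The fingers move at their own pace and stop on an object; FORCE is the grip in N (left out, the last holds). Time passes only in rows, so rows that do not move let the fingers close. It gives the time, the measured TCP pose, the force and the opening at its end, in the units of the state.
- get_obs(): the state, without advancing time (a new reading comes with each control period).
- camera(name): name is "scene" or "top" or "wrist"; returns the picture (400x640x3 uint8, red, green, blue); there is no depth.
- get_calibration(name): a dict with "fx", "fy", "cx", "cy" (pixels), "R" (3x3) and "t" (3): a world point X has camera coordinates R X + t; the wrist camera has in their place "T_tool_cam" (4x4, takes a point from camera to tool coordinates, whose origin is the TCP and whose axes are the flange's). Camera axes: x right, y down, z forward; pixel columns grow to the right and rows downward; lengths in m; the calibration is good to about 2 mm. The wrist camera is an equidistant fisheye: a pixel r from the principal point sees the ray r / f radians off the axis. A picture is of the moment at which its call begins: read the wrist's pose just before it. get_calibration takes no time and is no camera call.
- hand_in(): hands the job in, once; it reports no verdict.
Trained networks look in the newest picture that a camera, given by its name, has taken for a name from the list of things; names that differ only in an ending like _2 or _b are one class to them, and where a whole thing is asked for, a point or a joint stands for the part that bears it (a point fixed in the world has none). Each returns a list of dicts, best first, with "p" (0 to 1); they miss things now and then, are a little off and sometimes report something else, mostly with a low value. They report only what shows in the picture. A call takes as long as a camera call. They do not tell look-alikes from the thing itself.
- search_frame(target, camera): "at" ([x, y, z] in m, in world coordinates, good to about 4 mm: the middle of the surface that is visible of it).
The state is a dict: "time": time; "q": joint angles; "joint_velocities": joint speeds; "joint_torque": joint torques, N m; "position": TCP position; "tool_rot": TCP orientation; "ft_force": force on the tool from outside, world axes, zero at the start; "moment": the same for the moment, N m; "grip_width": finger opening in m.
Only numpy, scipy, OpenCV 4.12 (cv2) and the standard library are available. Lean on these libraries where they do the work, as an engineer would, in place of code of your own. Each camera call takes 0.05 s, during which the arm holds its last target. There are 200 camera calls.

## Working session

There is one attempt and no reset: what is moved stays moved. The work goes in short steps, Python scripts to look and compute and a shell command to move; the robot and the scene stay as the last step left them, time stands still between calls to the robot, and variables do not carry over. Pictures are saved under pics/ and viewed, about 8 in all and at most 12, crops included, and the job is handed in when it is done.

```bash
mkdir -p pics
python3 - <<'E'
from rig import *
import cv2,numpy as np
for c in ["scene","top"]:
    im=camera(c); cv2.imwrite(f"pics/{c}0.png",im[:,:,::-1])
    for n in ["drive","pin","holder","carton"]+(["spare_a","gamepad","mouse","screwdriver","mug","joystick"] if c=="top" else []):
        print(c,n,[(np.round(d["at"],3).tolist(),round(d["p"],2)) for d in search_frame(n,c)])
a=cv2.imread("pics/scene0.png");b=cv2.imread("pics/top0.png")
cv2.imwrite("pics/a.png",b)
o=get_obs();print(o)
for c in ["scene","top","wrist"]:print(get_calibration(c))
E
```

```text
scene drive [([0.616, 0.069, 0.067], 0.78)]
scene pin [([0.294, -0.264, 0.013], 0.73), ([0.528, 0.353, 0.069], 0.72), ([0.59, 0.281, 0.074], 0.67), ([0.51, 0.274, 0.083], 0.64), ([0.497, 0.189, 0.07], 0.6), ([0.432, 0.294, 0.072], 0.44)]
scene holder [([0.522, 0.286, 0.049], 0.66)]
scene carton [([0.539, -0.308, 0.011], 0.97), ([0.721, 0.244, 0.019], 0.47)]
top drive [([0.596, 0.036, 0.068], 0.56), ([0.285, -0.269, 0.024], 0.32)]
top pin [([0.496, 0.185, 0.086], 0.63), ([0.586, 0.274, 0.078], 0.45), ([0.506, 0.254, 0.06], 0.39), ([0.589, 0.031, 0.072], 0.18)]
top holder [([0.507, 0.258, 0.062], 0.59)]
top carton [([0.536, -0.308, 0.005], 0.7), ([0.341, -0.123, 0.023], 0.49)]
top spare_a [([0.715, 0.242, 0.022], 0.92), ([0.701, -0.236, 0.017], 0.9), ([0.506, 0.256, 0.06], 0.42), ([0.506, 0.262, 0.087], 0.36)]
top gamepad [([0.341, -0.121, 0.022], 0.68), ([0.29, 0.223, 0.026], 0.67)]
top mouse [([0.342, -0.125, 0.024], 0.96)]
top screwdriver [([0.28, -0.269, 0.023], 0.77)]
top mug [([0.716, 0.383, 0.048], 0.88), ([0.59, 0.03, 0.074], 0.33)]
top joystick [([0.698, -0.389, 0.033], 0.6)]

[... 1083 characters left out ...]
37509898577, 'cy': 198.55125178621213, 'R': array([[ 0.00447484, -0.99948384, -0.03181243],
       [-0.99729018, -0.0021244 , -0.07353766],
       [ 0.07343212,  0.03205529, -0.99678492]]), 't': array([0.01310107, 0.51676069, 0.98267627])}
{'fx': 309.70691628693146, 'fy': 309.70691628693146, 'cx': 322.09769167651166, 'cy': 201.16563240295065, 'T_tool_cam': array([[-5.86733599e-05, -9.69309738e-01, -2.45842689e-01,
         6.66860140e-02],
       [ 9.99999968e-01, -1.16964900e-04,  2.22507566e-04,
         5.41730586e-04],
       [-2.44433716e-04, -2.45842668e-01,  9.69309715e-01,
        -1.39189182e-01],
       [ 0.00000000e+00,  0.00000000e+00,  0.00000000e+00,
         1.00000000e+00]])}
```

View pics/top0.png

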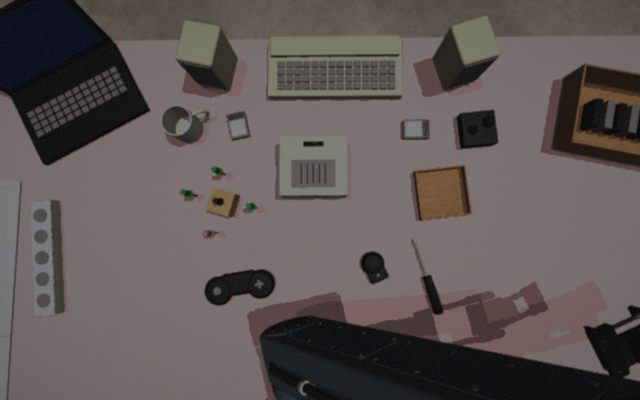

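View pics/scene0.png

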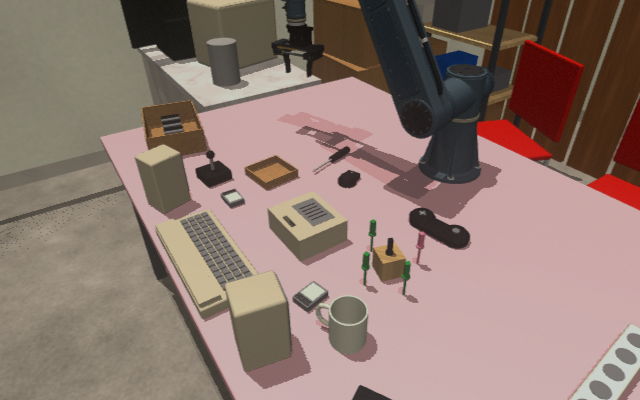

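The top view shows the reader at (313,165) with its slot at (313,144), and the carton at (441,193). Pin-like things are the black one in the wooden holder at (218,201), green ones at (187,193), (217,170) and (251,206), and a pink one at (209,233). I choose the black one in the holder and will check it close up with the wrist camera.

```bash
R='{"grip":0,"travel":[1.4,4.5,0],"twist":0}'
python3 -m jog '[{"grip":0,"travel":[1.4,4.5,0],"twist":0},{"grip":0,"travel":[1.4,4.5,0],"twist":0},{"grip":0,"travel":[1.4,4.5,0],"twist":0},{"grip":0,"travel":[1.4,4.5,0],"twist":0},{"grip":0,"travel":[1.4,4.5,0],"twist":0},{"grip":0,"travel":[1.4,4.5,0],"twist":0},{"grip":0,"travel":[1.4,4.5,0],"twist":0},{"grip":0,"travel":[1.4,4.5,0],"twist":0}]' 60
python3 -m jog '[{"grip":0,"travel":[1.4,4.5,0],"twist":0},{"grip":0,"travel":[1.4,4.5,0],"twist":0},{"grip":0,"travel":[1.4,4.5,0],"twist":0},{"grip":0,"travel":[1.4,4.5,0],"twist":0},{"grip":0,"travel":[1.4,4.5,0],"twist":0},{"grip":0,"travel":[1.4,4.5,0],"twist":0},{"grip":0,"travel":[1.4,4.5,0],"twist":0},{"grip":0,"travel":[1.4,4.5,0],"twist":0}]' 60
python3 -m jog '[{"grip":0,"travel":[1.4,4.5,0],"twist":0},{"grip":0,"travel":[0,0,0],"twist":0},{"grip":0,"travel":[0,0,0],"twist":0}]' 60
cat > h.py <<'E'
from rig import *
import cv2,numpy as np
from scipy.spatial.transform import Rotation as Ro
C=get_calibration("wrist");T=np.array(C["T_tool_cam"])
K=np.array([[C["fx"],0,C["cx"]],[0,C["fy"],C["cy"]],[0,0,1]])
def shot(name):
    o=get_obs();im=camera("wrist");cv2.imwrite(f"pics/{name}.png",im[:,:,::-1])
    P=np.eye(4);P[:3,:3]=Ro.from_quat(o["tool_rot"]).as_matrix();P[:3,3]=o["position"]
    np.save(f"pics/{name}.npy",P@T);return im
def pix2w(name,uv,z):
    W=np.load(f"pics/{name}.npy");out=[]
    for (u,v),zz in zip(uv,np.broadcast_to(z,len(uv))):
        d=np.array([u-K[0,2],v-K[1,2]]);r=np.hypot(*d);th=r/K[0,0]
        ray=W[:3,:3]@np.r_[d/r*np.sin(th),np.cos(th)]
        out.append(W[:3,3]+ray*(zz-W[2,3])/ray[2])
    return np.round(out,4)
def w2pix(name,X):
    W=np.load(f"pics/{name}.npy");p=(np.atleast_2d(X)-W[:3,3])@W[:3,:3]
    r=np.hypot(p[:,0],p[:,1]);th=np.arctan2(r,p[:,2])
    return np.round(p[:,:2]/r[:,None]*th[:,None]*K[0,0]+K[:2,2],1)
def find(n,c): print(c,n,[(np.round(d["at"],3).tolist(),round(d["p"],2)) for d in search_frame(n,c)][:5])
E
python3 - <<'E'
from h import *
shot("w1"); print(get_obs()["position"],get_obs()["ft_force"])
find("drive","wrist");find("holder","wrist");find("pin","wrist");find("slot","wrist")
print(w2pix("w1",[[.507,.257,.06],[.6,.036,.07]]))
E
```

```text
time: 1.6
position: [0.3717, -0.2071, 0.2449]
tool_rot: [0.977, 0.212, 0.0, 0.0]
ft_force: [1.0, -0.2, -0.0]
grip_width: 0.0872
time: 2.4
position: [0.4837, 0.1534, 0.2448]
tool_rot: [0.977, 0.212, 0.0, 0.0]
ft_force: [0.8, -0.6, -0.4]
grip_width: 0.0873
time: 2.7
position: [0.497, 0.1972, 0.2444]
tool_rot: [0.977, 0.214, -0.0, 0.0]
ft_force: [0.2, -0.1, -0.7]
grip_width: 0.0869
[0.4967209  0.19620282 0.24431321] [ 0.33970451 -0.24007424  0.55119072]
wrist drive [([0.598, 0.06, 0.074], 0.89), ([0.684, -0.351, 0.028], 0.68)]
wrist holder [([0.508, 0.27, 0.063], 0.73)]
wrist pin [([0.528, 0.345, 0.081], 0.84), ([0.584, 0.27, 0.095], 0.71), ([0.499, 0.194, 0.089], 0.67), ([0.432, 0.293, 0.078], 0.6)]
wrist slot [([0.598, 0.062, 0.071], 0.84)]
[[273.9 155.7]
 [489.2 167.5]]
```

View pics/w1.png

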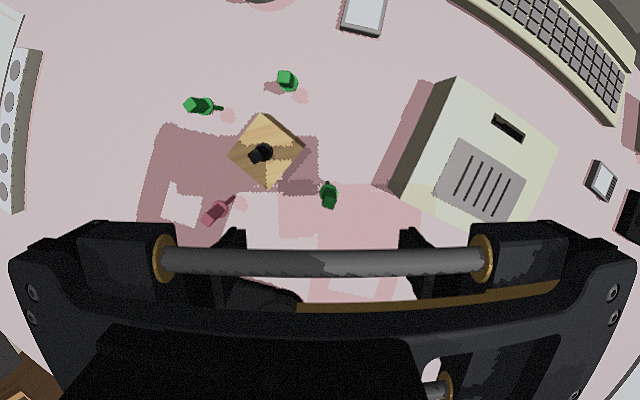

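The wrist view shows the black-handled pin in the holder at (261,152), ringed by three green and one pink look-alike. The reader's slot is at (508,128). I'll make one zoomed composite of both.

Run:
```python
from h import *
b=cv2.imread("pics/w1.png")
a=cv2.resize(b[100:200,215:315],(400,400),interpolation=cv2.INTER_CUBIC)
c=cv2.resize(b[65:265,375:575],(400,400),interpolation=cv2.INTER_CUBIC)
for i in range(0,400,50):
  for im in(a,c): cv2.line(im,(i,0),(i,6),(0,0,255));cv2.line(im,(0,i),(6,i),(0,0,255))
cv2.imwrite("pics/c1.png",np.hstack([a,c]))
```

```text
(no output)
```

View pics/c1.png

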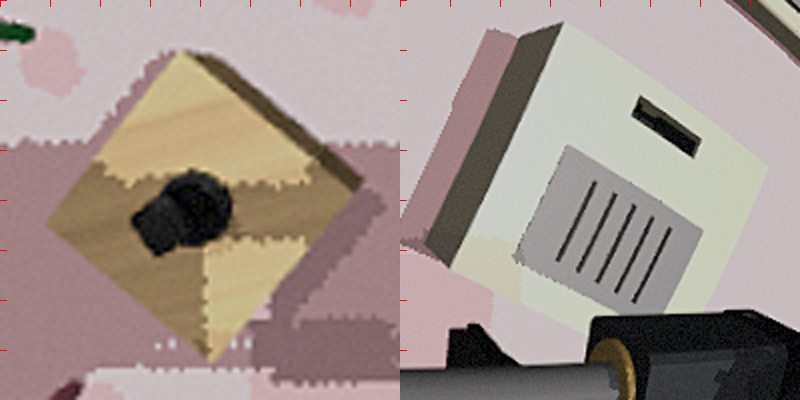

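Run:
```python
from h import *
h=pix2w("w1",[(260.75,112.5),(304.25,147.5),(268,190),(226.75,155.5)],.06);print("holder",h.tolist(),h.mean(0))
d=np.roll(h,-1,0)-h;print(np.linalg.norm(d,axis=1),np.degrees(np.arctan2(d[:,1],d[:,0])))
r=pix2w("w1",[(457,76),(559,148.5),(400,198.5)],.07);print("reader",r.tolist())
for i in(1,2):
  e=r[i]-r[0];print(np.linalg.norm(e),np.degrees(np.arctan2(e[1],e[0])))
print("centre",(r[1]+r[2])/2)
s=pix2w("w1",[(494,113.2),(525,135.2),(523.5,143.8),(491.2,122.5)],.07);print("slot",s.tolist(),s.mean(0))
f=lambda x,y:(x/4+215,y/4+100)
t=pix2w("w1",[f(131,219),f(157,256),f(155,225)],.104);print("handle top",t.tolist())
print("flange",pix2w("w1",[f(197,210)],.064))
```

```text
holder [[0.5433, 0.2883, 0.06], [0.528, 0.2312, 0.06], [0.4702, 0.2484, 0.06], [0.4865, 0.3049, 0.06]] [0.507  0.2682 0.06  ]
[0.0591143  0.06030489 0.05880425 0.05917601] [-105.00009466  163.4281604    73.90738331  -16.29118796]
reader [[0.6703, 0.1182, 0.07], [0.6723, -0.0514, 0.07], [0.5228, 0.1171, 0.07]]
0.16961179204288834 -89.32437353953809
0.14750410163788663 -179.5727173620811
centre [0.59755 0.03285 0.07   ]
slot [[0.6571, 0.0596, 0.07], [0.6575, 0.0082, 0.07], [0.6474, 0.0053, 0.07], [0.6459, 0.0582, 0.07]] [0.651975 0.032825 0.07    ]
handle top [[0.5049, 0.2755, 0.104], [0.4994, 0.2665, 0.104], [0.5059, 0.2697, 0.104]]
flange [[0.5066 0.2673 0.064 ]]
```

Measured points agree with the sizes given: holder sides 59–60 mm, reader edges 170 and 147 mm, and the slot 54 mm behind the reader's centre. The holder is centred at (0.507, 0.268) with yaw about −16°. The slot is at (0.652, 0.033) with yaw about 0.5°. Next I move above the pin and check its handle yaw.

```bash
python3 -m jog '[{"grip":125,"travel":[0.2,1.2,-1],"twist":8.3},{"grip":125,"travel":[0.2,1.2,-1],"twist":8.3},{"grip":125,"travel":[0.2,1.2,-1],"twist":8.3},{"grip":125,"travel":[0.2,1.2,-1],"twist":8.3},{"grip":125,"travel":[0.2,1.2,-1],"twist":8.3},{"grip":125,"travel":[0.0,1.1,0],"twist":0},{"grip":125,"travel":[0,0,0],"twist":0},{"grip":125,"travel":[0,0,0],"twist":0}]' 60
python3 - <<'E'
from h import *
shot("w2"); p=w2pix("w2",[[.507,.268,.104]])[0];print(p,get_obs()["position"])
b=cv2.imread("pics/w2.png");x,y=map(int,p)
x0,y0=max(x-80,0),max(y-60,0);print(x0,y0)
c=cv2.resize(b[y0:y0+120,x0:x0+160],None,fx=5,fy=5,interpolation=cv2.INTER_CUBIC)
cv2.imwrite("pics/c2.png",c)
E
```

```text
time: 3.75
position: [0.5076, 0.2669, 0.1951]
tool_rot: [0.839, 0.544, 0.0, 0.0]
ft_force: [0.1, 0.4, -0.5]
grip_width: 0.0448
[320.3 210.2] [0.50756608 0.26683094 0.19517289]
240 150
```

View pics/c2.png

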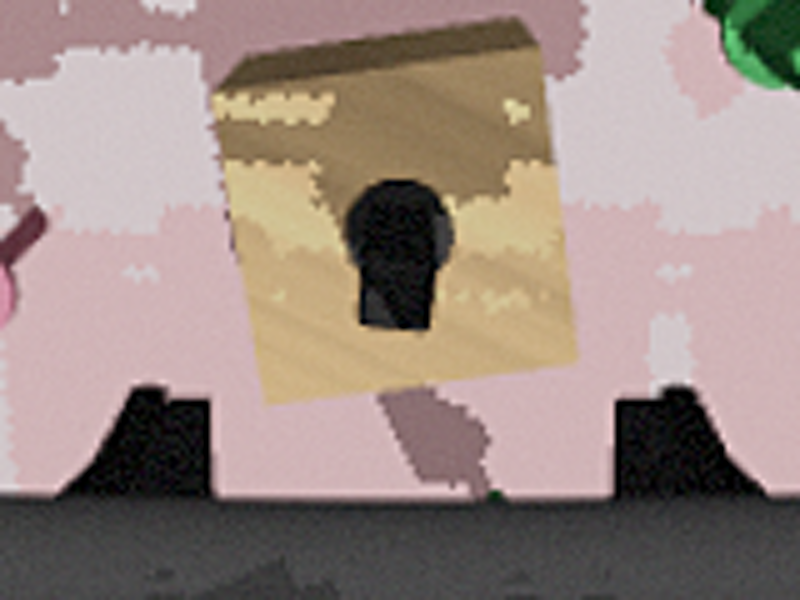

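The crop confirms the black square handle and flange in the wooden block. The flange is at crop (399,232), and the end edge runs (360,325)–(430,330), a few degrees off the jaws.

Run:
```python
from h import *
f=lambda x,y:(x/5+240,y/5+150)
print("flange",pix2w("w2",[f(399,232)],.064))
t=pix2w("w2",[f(360,325),f(430,330)],.104);e=t[1]-t[0];print(t,np.linalg.norm(e),np.degrees(np.arctan2(e[1],e[0])))
h=pix2w("w2",[f(212,90),f(542,48),f(577,360),f(266,405)],.06);print(h.mean(0))
print(get_obs()["position"],np.degrees(Ro.from_quat(get_obs()["tool_rot"]).as_euler("xyz")))
```

```text
flange [[0.507  0.2696 0.064 ]]
[[0.4995 0.2671 0.104 ]
 [0.5091 0.2619 0.104 ]] 0.010917875251164933 -28.442928624363272
[0.506825 0.269175 0.06    ]
[0.50756608 0.26683094 0.19517289] [ 1.79954303e+02 -1.68629595e-02  6.58948800e+01]
```

```bash
python3 -m jog '[{"grip":125,"travel":[0,0.25,-2],"twist":-4.3},{"grip":125,"travel":[0,0,-3],"twist":0},{"grip":125,"travel":[0,0,-3],"twist":0},{"grip":125,"travel":[0,0,-2],"twist":0},{"grip":125,"travel":[0,0,-0.6],"twist":0},{"grip":125,"travel":[0,0,0],"twist":0},{"grip":125,"travel":[0,0,0],"twist":0}]' 30
python3 -m jog '[{"grip":255,"travel":[0,0,0],"twist":0},{"grip":255,"travel":[0,0,0],"twist":0},{"grip":255,"travel":[0,0,0],"twist":0},{"grip":255,"travel":[0,0,0],"twist":0},{"grip":255,"travel":[0,0,0],"twist":0},{"grip":255,"travel":[0,0,0],"twist":0}]' 50
```

```text
time: 4.5
position: [0.5082, 0.2699, 0.0897]
tool_rot: [0.859, 0.513, 0.001, 0.0]
ft_force: [-0.1, -0.5, 1.0]
grip_width: 0.0442
time: 5.1
position: [0.5073, 0.2699, 0.0887]
tool_rot: [0.858, 0.513, 0.0, -0.0]
ft_force: [0.3, 0.6, 2.7]
grip_width: 0.0113
```

```bash
python3 -m jog '[{"grip":255,"travel":[0,0,1],"twist":0},{"grip":255,"travel":[0,0,2.5],"twist":0},{"grip":255,"travel":[0,0,3.5],"twist":0},{"grip":255,"travel":[0,0,3.5],"twist":0},{"grip":255,"travel":[0,0,2.5],"twist":0},{"grip":255,"travel":[0,0,0],"twist":0},{"grip":255,"travel":[0,0,0],"twist":0}]' 50
python3 -m jog '[{"grip":255,"travel":[1.8,-2.95,0],"twist":0},{"grip":255,"travel":[1.8,-2.95,0],"twist":0},{"grip":255,"travel":[1.8,-2.95,0],"twist":0},{"grip":255,"travel":[1.8,-2.95,0],"twist":-0},{"grip":255,"travel":[1.8,-2.95,-1],"twist":0},{"grip":255,"travel":[1.8,-2.95,-1],"twist":0},{"grip":255,"travel":[1.8,-2.95,-1],"twist":0},{"grip":255,"travel":[1.9,-3.0,-1],"twist":0}]'
python3 -m jog '[{"grip":255,"travel":[0,0,0],"twist":0},{"grip":255,"travel":[0,0,0],"twist":0}]'
python3 - <<'E'
from h import *
shot("w3"); p=get_obs()["position"];print(p,get_obs()["ft_force"])
print(w2pix("w3",[[p[0],p[1],p[2]-.087],[.652,.033,.07]]))
b=cv2.imread("pics/w3.png")[90:290,190:450]
cv2.imwrite("pics/c3.png",cv2.resize(b,None,fx=3,fy=3,interpolation=cv2.INTER_CUBIC))
E
```

```text
time: 5.8
position: [0.5071, 0.2698, 0.219]
tool_rot: [0.858, 0.513, 0.0, 0.0]
ft_force: [-0.7, -0.5, -0.9]
grip_width: 0.0113
time: 6.6
position: [0.6513, 0.0323, 0.1756]
tool_rot: [0.858, 0.513, -0.002, -0.002]
ft_force: [0.4, 0.7, -0.3]
grip_width: 0.0119
time: 6.8
position: [0.6509, 0.0328, 0.1759]
tool_rot: [0.859, 0.512, -0.002, -0.002]
ft_force: [-0.6, 0.0, -0.0]
grip_width: 0.0112
[0.65079272 0.03373694 0.17667531] [ 0.92002884  0.75764919 -0.34739654]
[[321.4 211.8]
 [323.3 205.1]]
```

View pics/c3.png

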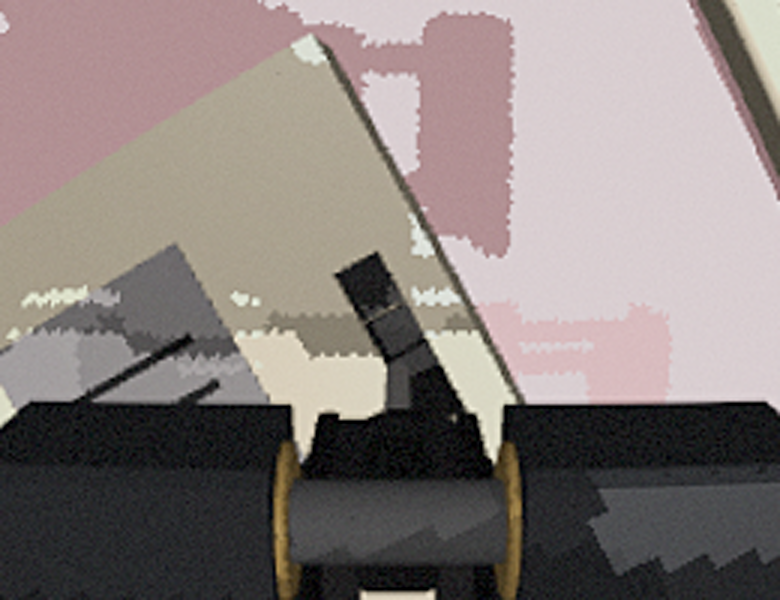

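The crop shows the pin's shaft tip at about (390,370), over the slot. The slot's +y end corners are at (335,275) and (375,252).

Run:
```python
from h import *
f=lambda x,y:(x/3+190,y/3+90)
print(pix2w("w3",[f(335,275),f(375,252),f(389,357),f(440,370),f(312,35)],.07))
print(pix2w("w3",[f(397,368)],.0895), get_obs()["position"])
```

```text
[[0.6459 0.0585 0.07  ]
 [0.6584 0.0589 0.07  ]
 [0.6478 0.0315 0.07  ]
 [0.6584 0.0216 0.07  ]
 [0.6716 0.1175 0.07  ]]
[[0.651  0.0327 0.0895]] [0.65079272 0.03373694 0.17667531]
```

```bash
python3 -m jog '[{"grip":255,"travel":[0.1,0,-1],"twist":0},{"grip":255,"travel":[0,0,-1],"twist":0},{"grip":255,"travel":[0,0,-1],"twist":0},{"grip":255,"travel":[0,0,-1],"twist":0},{"grip":255,"travel":[0,0,-0.4],"twist":0},{"grip":255,"travel":[0,0,0],"twist":0}]' 50
python3 -m jog '[{"grip":255,"travel":[0,0,-0.2],"twist":0},{"grip":255,"travel":[0,0,-0.1],"twist":0},{"grip":255,"travel":[0,0,0],"twist":0}]'
python3 -m jog '[{"grip":255,"travel":[0,0,-0.1],"twist":0},{"grip":255,"travel":[0,0,-0.05],"twist":0},{"grip":255,"travel":[0,0,0],"twist":0}]'
```

```text
time: 7.45
position: [0.6526, 0.0336, 0.1334]
tool_rot: [0.858, 0.513, -0.001, -0.001]
ft_force: [-0.1, -0.3, -0.8]
grip_width: 0.012
time: 7.75
position: [0.6535, 0.0333, 0.1318]
tool_rot: [0.858, 0.513, 0.0, 0.0]
ft_force: [0.4, 0.1, -0.5]
grip_width: 0.0117
time: 8.05
position: [0.6533, 0.0333, 0.1301]
tool_rot: [0.858, 0.513, 0.0, -0.0]
ft_force: [-0.1, -0.9, -1.4]
grip_width: 0.0116
```

```bash
for i in 1; do python3 -m jog '[{"grip":255,"travel":[0,0,-0.1],"twist":0},{"grip":255,"travel":[0,0,-0.1],"twist":0},{"grip":255,"travel":[0,0,0],"twist":0}]' | egrep 'pos|ft'; done
python3 -m jog '[{"grip":255,"travel":[0,0,-0.1],"twist":0},{"grip":255,"travel":[0,0,0],"twist":0}]'| egrep 'pos|ft'
python3 -m jog '[{"grip":255,"travel":[0,0,-0.1],"twist":0},{"grip":255,"travel":[0,0,0],"twist":0}]'| egrep 'pos|ft'
python3 -m jog '[{"grip":255,"travel":[0,0,-0.1],"twist":0},{"grip":255,"travel":[0,0,0],"twist":0}]'| egrep 'pos|ft'
```

```text
position: [0.6532, 0.0334, 0.1278]
ft_force: [0.1, 0.1, -0.8]
position: [0.6532, 0.0334, 0.1269]
ft_force: [0.8, -0.1, -1.5]
position: [0.6534, 0.0333, 0.1264]
ft_force: [-0.4, -0.4, 1.5]
position: [0.6536, 0.0334, 0.1254]
ft_force: [0.3, 0.4, 3.0]
```

```bash
python3 -m jog '[{"grip":255,"travel":[0,0,-0.1],"twist":0},{"grip":255,"travel":[0,0,0],"twist":0}]'| egrep 'pos|ft'
python3 -m jog '[{"grip":255,"travel":[0,0,-0.1],"twist":0},{"grip":255,"travel":[0,0,0],"twist":0},{"grip":255,"travel":[0,0,0],"twist":0}]'| egrep 'pos|ft'
```

```text
position: [0.6536, 0.0333, 0.1243]
ft_force: [-1.2, -0.2, 2.6]
position: [0.6536, 0.0333, 0.1231]
ft_force: [1.0, 0.2, 3.5]
```

The force stays near 3 N while the tip sinks, so this is the catch yielding. I keep pressing.

```bash
python3 -m jog '[{"grip":255,"travel":[0,0,-0.1],"twist":0},{"grip":255,"travel":[0,0,-0.1],"twist":0},{"grip":255,"travel":[0,0,0],"twist":0}]'| egrep 'pos|ft'
python3 -m jog '[{"grip":255,"travel":[0,0,-0.1],"twist":0},{"grip":255,"travel":[0,0,0],"twist":0},{"grip":255,"travel":[0,0,0],"twist":0}]'| egrep 'pos|ft'
python3 - <<'E'
from h import *
for c in ("top","scene"):
    im=camera(c);cv2.imwrite(f"pics/{c}1.png",im[:,:,::-1])
    d=cv2.absdiff(im,cv2.imread(f"pics/{c}0.png")[:,:,::-1]).max(2)
    print(c,(d>40).sum()); find("tray",c);find("cartridge",c)
E
```

```text
position: [0.6536, 0.0333, 0.1211]
ft_force: [0.6, -0.2, 4.5]
position: [0.6536, 0.0333, 0.1202]
ft_force: [-0.3, 0.8, 5.0]
top 84877
top tray [([0.486, -0.007, 0.024], 0.89), ([0.34, -0.122, 0.023], 0.71)]
top cartridge [([0.491, 0.018, 0.041], 0.51)]
scene 34769
scene tray [([0.448, 0.061, 0.027], 0.75), ([0.724, 0.244, 0.02], 0.47), ([0.722, 0.375, 0.053], 0.33)]
scene cartridge [([0.475, 0.04, 0.044], 0.77), ([0.714, 0.378, 0.053], 0.52)]
```

```bash
python3 -m jog '[{"grip":255,"travel":[0,0,0.5],"twist":0},{"grip":255,"travel":[0,0,2],"twist":0},{"grip":255,"travel":[0,0,3],"twist":0},{"grip":255,"travel":[0,0,3],"twist":0},{"grip":255,"travel":[0,0,1.5],"twist":0},{"grip":255,"travel":[0,0,0],"twist":0}]'
python3 - <<'E'
from h import *
im=camera("scene")[:,:,::-1][130:330,220:480];cv2.imwrite("pics/c4.png",cv2.resize(im,None,fx=3,fy=3,interpolation=cv2.INTER_CUBIC))
E
```

```text
time: 10.95
position: [0.6537, 0.0333, 0.2218]
tool_rot: [0.858, 0.513, 0.001, 0.001]
ft_force: [0.7, -0.5, 0.1]
grip_width: 0.0115
```

View pics/c4.png

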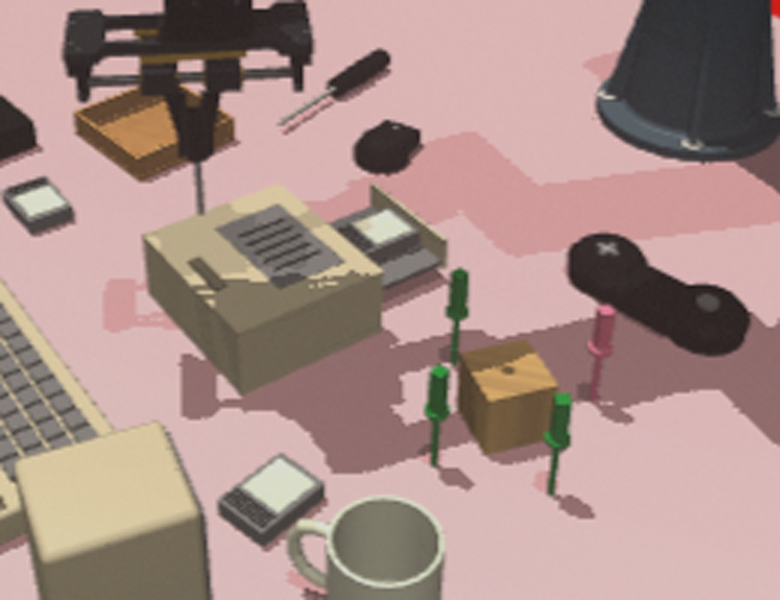

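The scene crop shows the tray out with the grey cartridge in it (385,230), and the pin lifted clear of the slot. The pin goes back to the pose where it was grasped.

```bash
python3 -m jog '[{"grip":255,"travel":[-1.83,2.96,0],"twist":0},{"grip":255,"travel":[-1.83,2.96,0],"twist":0},{"grip":255,"travel":[-1.83,2.96,0],"twist":0},{"grip":255,"travel":[-1.83,2.96,0],"twist":0},{"grip":255,"travel":[-1.83,2.96,0],"twist":0},{"grip":255,"travel":[-1.83,2.96,0],"twist":0},{"grip":255,"travel":[-1.83,2.96,0],"twist":0},{"grip":255,"travel":[-1.83,2.96,0],"twist":0}]'
python3 -m jog '[{"grip":255,"travel":[0,0,-2],"twist":0},{"grip":255,"travel":[0,0,-2],"twist":0},{"grip":255,"travel":[0,0,-1],"twist":0},{"grip":255,"travel":[0,0,-0.5],"twist":0},{"grip":255,"travel":[0,0,0],"twist":0},{"grip":255,"travel":[0,0,0],"twist":0}]'
python3 - <<'E'
from h import *
shot("w4"); p=get_obs()["position"];print(p,get_obs()["ft_force"])
h=np.array([.507,.2693]);print(w2pix("w4",[[p[0],p[1],p[2]-.087],[*h,.06]]))
b=cv2.imread("pics/w4.png")[130:250,240:400]
cv2.imwrite("pics/c5.png",cv2.resize(b,None,fx=5,fy=5,interpolation=cv2.INTER_CUBIC))
E
```

```text
time: 11.8
position: [0.5043, 0.2706, 0.2177]
tool_rot: [0.858, 0.513, -0.003, -0.001]
ft_force: [0.1, 0.9, -0.8]
grip_width: 0.0113
time: 12.4
position: [0.5073, 0.27, 0.1652]
tool_rot: [0.859, 0.513, 0.0, 0.0]
ft_force: [-1.5, 0.5, -0.7]
grip_width: 0.0114
[0.50753829 0.27005846 0.16557859] [ 0.06185114 -0.47390207 -0.35633723]
[[321.7 212.6]
 [321.6 207.3]]
```

View pics/c5.png

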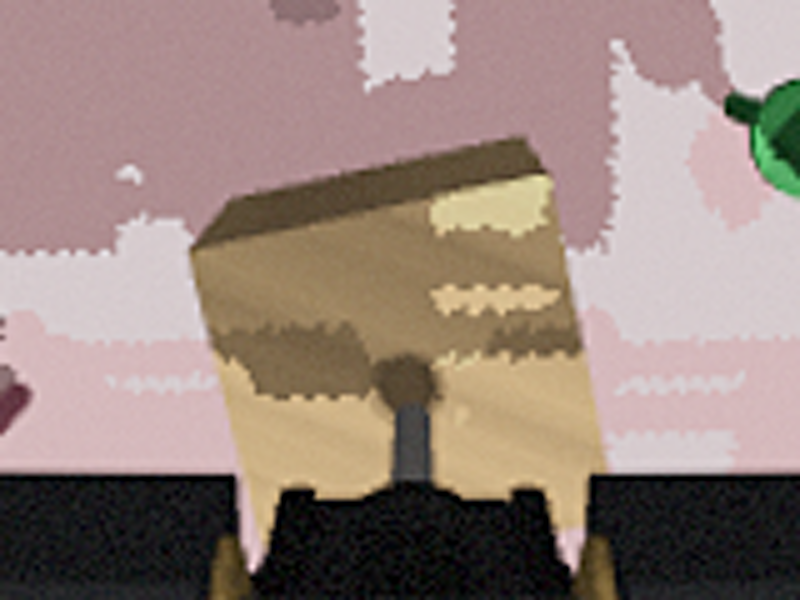

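The crop shows the hole at (407,380) and the shaft's end just short of it at (411,405), laterally in line.

```bash
python3 - <<'E'
from h import *
f=lambda x,y:(x/5+240,y/5+130)
print(pix2w("w4",[f(406,381)],.06),pix2w("w4",[f(411,412)],.0785))
E
python3 -m jog '[{"grip":255,"travel":[0,0,-1],"twist":0},{"grip":255,"travel":[0,0,-0.8],"twist":0},{"grip":255,"travel":[0,0,-0.6],"twist":0},{"grip":255,"travel":[0,0,0],"twist":0}]'
```

```text
[[0.5071 0.2703 0.06  ]] [[0.5079 0.27   0.0785]]
time: 12.85
position: [0.506, 0.2699, 0.1398]
tool_rot: [0.858, 0.513, -0.001, -0.0]
ft_force: [0.2, 0.3, -0.4]
grip_width: 0.0117
```

```bash
python3 -m jog '[{"grip":255,"travel":[0,0,-1],"twist":0},{"grip":255,"travel":[0,0,-1],"twist":0},{"grip":255,"travel":[0,0,-1],"twist":0},{"grip":255,"travel":[0,0,-1],"twist":0},{"grip":255,"travel":[0,0,-0.7],"twist":0},{"grip":255,"travel":[0,0,-0.2],"twist":0},{"grip":255,"travel":[0,0,0],"twist":0}]'
python3 -m jog '[{"grip":255,"travel":[0,0,-0.1],"twist":0},{"grip":255,"travel":[0,0,0],"twist":0},{"grip":255,"travel":[0,0,0],"twist":0}]'
```

```text
time: 13.55
position: [0.5067, 0.2701, 0.0915]
tool_rot: [0.858, 0.513, -0.0, -0.0]
ft_force: [-0.1, 0.5, -0.6]
grip_width: 0.0113
time: 13.85
position: [0.5071, 0.2702, 0.0914]
tool_rot: [0.858, 0.513, 0.0, 0.0]
ft_force: [0.5, -0.5, 0.1]
grip_width: 0.0117
```

```bash
python3 -m jog '[{"grip":255,"travel":[0,0,-0.15],"twist":0},{"grip":255,"travel":[0,0,0],"twist":0},{"grip":255,"travel":[0,0,0],"twist":0}]'
python3 -m jog '[{"grip":125,"travel":[0,0,0],"twist":0},{"grip":125,"travel":[0,0,0],"twist":0},{"grip":125,"travel":[0,0,0],"twist":0},{"grip":125,"travel":[0,0,0],"twist":0},{"grip":125,"travel":[0,0,0],"twist":0}]'
python3 -m jog '[{"grip":125,"travel":[0,0,1.5],"twist":0},{"grip":125,"travel":[0,0,2.5],"twist":0},{"grip":125,"travel":[0,0,4],"twist":0},{"grip":125,"travel":[0,0,4],"twist":0},{"grip":125,"travel":[0,0,0],"twist":0},{"grip":125,"travel":[0,0,0],"twist":0}]'
python3 - <<'E'
from h import *
shot("w5"); print(get_obs()["position"])
b=cv2.imread("pics/w5.png")[130:250,240:400]
s=camera("scene")[:,:,::-1];cv2.imwrite("pics/s5.png",s)
b=np.hstack([cv2.resize(b,(400,300)),cv2.resize(s[190:280,340:460],(400,300))])
cv2.imwrite("pics/c6.png",b)
E
```

```text
time: 14.15
position: [0.5069, 0.2701, 0.0896]
tool_rot: [0.858, 0.513, -0.0, -0.0]
ft_force: [0.1, 0.2, -0.5]
grip_width: 0.0116
time: 14.65
position: [0.5069, 0.2702, 0.0896]
tool_rot: [0.858, 0.513, 0.0, -0.0]
ft_force: [0.7, -0.8, -0.3]
grip_width: 0.0412
time: 15.25
position: [0.5073, 0.2703, 0.2106]
tool_rot: [0.858, 0.513, 0.001, 0.0]
ft_force: [-0.5, -0.2, -0.1]
grip_width: 0.0442
[0.50634794 0.26995839 0.20927399]
```

View pics/c6.png

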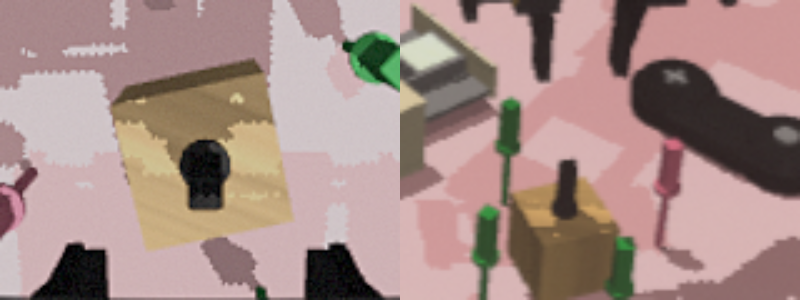

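The pin is seated down to its flange in the holder (left: flange at (205,162); right: upright at (567,190)). Next comes the cartridge.

```bash
python3 -m jog '[{"grip":61,"travel":[-0.48,-2.98,0],"twist":-7.7},{"grip":61,"travel":[-0.48,-2.98,0],"twist":-7.7},{"grip":61,"travel":[-0.48,-2.98,0],"twist":-7.7},{"grip":61,"travel":[-0.48,-2.98,0],"twist":-7.7},{"grip":61,"travel":[-0.48,-2.98,-0.5],"twist":-7.7},{"grip":61,"travel":[-0.48,-2.98,-1],"twist":-7.7},{"grip":61,"travel":[-0.48,-2.98,-1],"twist":-7.7},{"grip":61,"travel":[-0.48,-2.98,-1],"twist":-7.2}]'
python3 -m jog '[{"grip":61,"travel":[0,0,0],"twist":0},{"grip":61,"travel":[0,0,0],"twist":0},{"grip":61,"travel":[0,0,0],"twist":0}]'
python3 - <<'E'
from h import *
shot("w6"); print(get_obs()["position"]); find("cartridge","wrist");find("tray","wrist")
b=cv2.imread("pics/w6.png")[100:300,180:460]
print(w2pix("w6",[.4686,.0317,.042]))
cv2.imwrite("pics/c7.png",cv2.resize(b,None,fx=2.8,fy=2.8,interpolation=cv2.INTER_CUBIC))
E
```

```text
time: 16.15
position: [0.4671, 0.0308, 0.1728]
tool_rot: [1.0, 0.003, -0.002, -0.0]
ft_force: [-0.0, -0.4, -0.4]
grip_width: 0.0661
time: 16.45
position: [0.4684, 0.0324, 0.1741]
tool_rot: [1.0, 0.006, -0.001, -0.0]
ft_force: [-0.3, 0.4, 0.1]
grip_width: 0.0663
[0.46854547 0.03262298 0.17438407]
wrist cartridge [([0.469, 0.03, 0.041], 0.96)]
wrist tray [([0.477, 0.03, 0.025], 0.77), ([0.505, 0.266, 0.083], 0.23)]
[[322.3 198.8]]
```

View pics/c7.png

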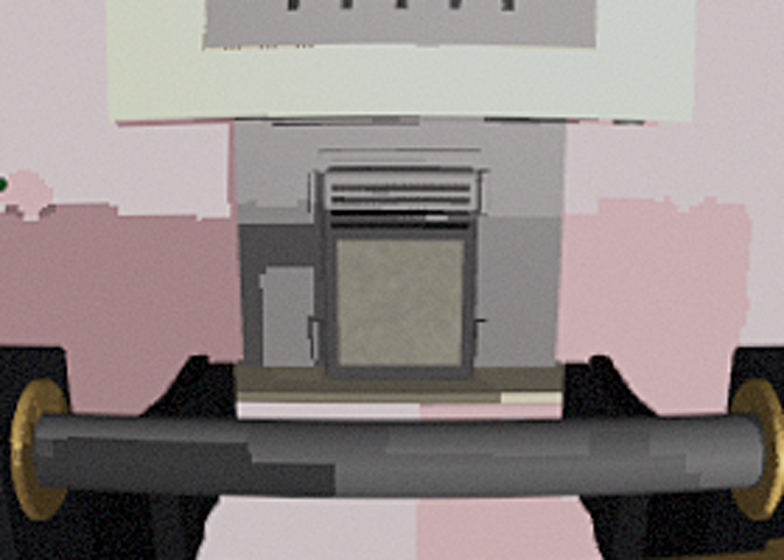

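The crop shows the cartridge lying in the open tray between the nubs, centred between the jaws (mid column 400 of the crop, jaw centre about 398).

```bash
python3 -m jog '[{"grip":61,"travel":[0,-0.1,-2],"twist":0},{"grip":61,"travel":[0,0,-3],"twist":0},{"grip":61,"travel":[0,0,-3],"twist":0},{"grip":61,"travel":[0,0,-2.5],"twist":0},{"grip":61,"travel":[0,0,-1],"twist":0},{"grip":61,"travel":[0,0,-0.5],"twist":0},{"grip":61,"travel":[0,0,0],"twist":0}]' 20
python3 -m jog '[{"grip":61,"travel":[0,0,-0.4],"twist":0},{"grip":61,"travel":[0,0,0],"twist":0},{"grip":61,"travel":[0,0,0],"twist":0}]' 20
```

```text
time: 17.3
position: [0.4688, 0.031, 0.0546]
tool_rot: [1.0, 0.006, 0.0, 0.0]
ft_force: [-0.4, -1.1, 0.1]
grip_width: 0.0662
time: 17.6
position: [0.4689, 0.0307, 0.0512]
tool_rot: [1.0, 0.005, 0.001, 0.0]
ft_force: [-0.2, 0.4, -1.0]
grip_width: 0.0663
```

```bash
python3 -m jog '[{"grip":61,"travel":[0,0,-0.15],"twist":0},{"grip":61,"travel":[0,0,0],"twist":0},{"grip":255,"travel":[0,0,0],"twist":0},{"grip":255,"travel":[0,0,0],"twist":0},{"grip":255,"travel":[0,0,0],"twist":0},{"grip":255,"travel":[0,0,0],"twist":0},{"grip":255,"travel":[0,0,0],"twist":0}]' 20
python3 -m jog '[{"grip":255,"travel":[0,0,0.5],"twist":0},{"grip":255,"travel":[0,0,1],"twist":0},{"grip":255,"travel":[0,0,2],"twist":0},{"grip":255,"travel":[0,0,3],"twist":0},{"grip":255,"travel":[0,0,3],"twist":0},{"grip":255,"travel":[0,0,2],"twist":0},{"grip":255,"travel":[0,0,0],"twist":0},{"grip":255,"travel":[0,0,0],"twist":0}]' 30
python3 - <<'E'
from h import *
shot("w7");find("cartridge","wrist");camera("top");find("carton","top");camera("scene");find("carton","scene")
T=get_calibration("top")
Rm,t=np.array(T["R"]),np.array(T["t"])
# carton rim from top0 by colour
im=cv2.imread("pics/top0.png")
hsv=cv2.cvtColor(im,cv2.COLOR_BGR2HSV);m=((hsv[...,0]>5)&(hsv[...,0]<22)&(hsv[...,1]>110)).astype(np.uint8);m[:, :400]=0;m[:,490:]=0;m[:150]=0;m[240:]=0
c=max(cv2.findContours(m,0,2)[0],key=cv2.contourArea)
(b,sz,ang)=cv2.minAreaRect(c);box=cv2.boxPoints((b,sz,ang));print(b,sz,ang,box.tolist())
W=[]
for u,v in list(box)+[b]:
    r=Rm.T@np.array([(u-T["cx"])/T["fx"],(v-T["cy"])/T["fy"],1]);o=-Rm.T@t;W.append((o+r*(.03-o[2])/r[2]).round(4).tolist())
print(W)
E
```

```text
time: 18.3
position: [0.4685, 0.0308, 0.0491]
tool_rot: [1.0, 0.005, -0.0, -0.0]
ft_force: [-0.9, 1.6, 0.7]
grip_width: 0.0499
time: 19.1
position: [0.4684, 0.0308, 0.1645]
tool_rot: [1.0, 0.005, 0.001, 0.0]
ft_force: [-0.1, -0.1, -1.2]
grip_width: 0.0497
wrist cartridge [([0.481, 0.032, 0.158], 0.89)]
top carton [([0.536, -0.306, 0.003], 0.85)]
scene carton [([0.511, 0.274, 0.081], 0.64), ([0.537, -0.307, 0.009], 0.58)]
(442.1143493652344, 192.2218475341797) (48.83964157104492, 51.468570709228516) 83.2901611328125 [[413.7030944824219, 170.97610473632812], [464.8191223144531, 164.96246337890625], [470.5256042480469, 213.46759033203125], [419.4095764160156, 219.48123168945312]]
[[0.5881, -0.2269, 0.03], [0.6038, -0.3582, 0.03], [0.4785, -0.3698, 0.03], [0.4626, -0.2398, 0.03], [0.5329, -0.2988, 0.03]]
```

```bash
python3 -m jog '[{"grip":255,"travel":[0.8,-4,0],"twist":0.8},{"grip":255,"travel":[0.8,-4,0],"twist":0.8},{"grip":255,"travel":[0.8,-4,0],"twist":0.8},{"grip":255,"travel":[0.8,-4,0],"twist":0.8},{"grip":255,"travel":[0.8,-4,0],"twist":0.8},{"grip":255,"travel":[0.8,-4,0],"twist":0.8},{"grip":255,"travel":[0.8,-4,0],"twist":0.8},{"grip":255,"travel":[0.8,-4,0],"twist":0.8}]' 30
python3 -m jog '[{"grip":255,"travel":[0.4,-1.5,0],"twist":0},{"grip":255,"travel":[0,0,0],"twist":0},{"grip":255,"travel":[0,0,0],"twist":0}]' 30
python3 - <<'E'
from h import *
shot("w8");print(get_obs()["position"]);find("carton","wrist")
print(w2pix("w8",[.536,-.306,.005]))
b=cv2.imread("pics/w8.png")[60:330,140:500]
cv2.imwrite("pics/c8.png",cv2.resize(b,None,fx=2.2,fy=2.2,interpolation=cv2.INTER_CUBIC))
E
```

```text
time: 20.2
position: [0.5322, -0.2907, 0.163]
tool_rot: [0.998, 0.061, -0.001, -0.001]
ft_force: [0.8, 0.2, -0.6]
grip_width: 0.0501
time: 20.5
position: [0.5355, -0.3027, 0.163]
tool_rot: [0.998, 0.061, -0.001, -0.002]
ft_force: [-0.4, 0.1, -1.1]
grip_width: 0.0498
[ 0.53547644 -0.30200431  0.16318633]
wrist carton [([0.569, -0.296, 0.007], 0.85), ([0.685, -0.389, 0.035], 0.64)]
[[325.4 192.3]]
```

View pics/c8.png

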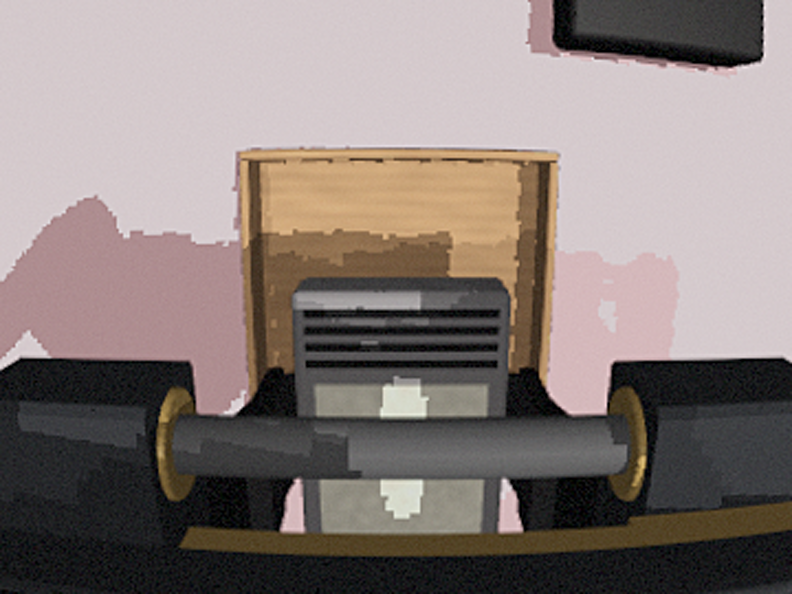

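The crop shows the held cartridge over the carton, with the carton's far rim corners at (240,152) and (558,153).

Run:
```python
from h import *
f=lambda x,y:(x/2.2+140,y/2.2+60)
w=pix2w("w8",[f(240,152),f(558,153)],.03);e=w[0]-w[1];n=np.linalg.norm(e);u=e/n
print(w.tolist(),n,np.degrees(np.arctan2(u[1],u[0])));m=w.mean(0)
print("centre",m-.065*np.array([u[1],-u[0],0]),get_obs()["position"])
```

```text
[[0.5907, -0.2308, 0.03], [0.6058, -0.3581, 0.03]] 0.1281924334740549 96.76467028551457
centre [ 0.53370251 -0.30210646  0.03      ] [ 0.53567383 -0.30184767  0.16344468]
```

```bash
python3 -m jog '[{"grip":255,"travel":[-0.2,0,-2.5],"twist":0},{"grip":255,"travel":[0,0,-3],"twist":0},{"grip":255,"travel":[0,0,-3],"twist":0},{"grip":255,"travel":[0,0,-2.5],"twist":0},{"grip":255,"travel":[0,0,-1.2],"twist":0},{"grip":255,"travel":[0,0,-0.6],"twist":0},{"grip":255,"travel":[0,0,0],"twist":0},{"grip":255,"travel":[0,0,0],"twist":0}]' 
python3 -m jog '[{"grip":255,"travel":[0,0,-0.2],"twist":0},{"grip":255,"travel":[0,0,0],"twist":0},{"grip":255,"travel":[0,0,0],"twist":0}]'
```

```text
time: 21.4
position: [0.5353, -0.3045, 0.0372]
tool_rot: [0.998, 0.061, 0.001, 0.001]
ft_force: [1.0, 0.1, -0.5]
grip_width: 0.0501
time: 21.7
position: [0.5347, -0.3045, 0.0346]
tool_rot: [0.998, 0.061, 0.0, 0.0]
ft_force: [0.0, 0.1, -1.7]
grip_width: 0.0497
```

```bash
python3 -m jog '[{"grip":255,"travel":[0,0,-0.2],"twist":0},{"grip":255,"travel":[0,0,-0.1],"twist":0},{"grip":255,"travel":[0,0,0],"twist":0}]'
python3 -m jog '[{"grip":255,"travel":[0,0,-0.1],"twist":0},{"grip":255,"travel":[0,0,0],"twist":0}]'
python3 -m jog '[{"grip":255,"travel":[0,0,-0.1],"twist":0},{"grip":255,"travel":[0,0,0],"twist":0}]'
```

```text
time: 22.0
position: [0.5343, -0.3042, 0.0308]
tool_rot: [0.998, 0.061, -0.0, -0.0]
ft_force: [-0.4, -0.8, -0.8]
grip_width: 0.0497
time: 22.2
position: [0.5344, -0.3042, 0.0299]
tool_rot: [0.998, 0.061, -0.0, -0.0]
ft_force: [0.1, 0.5, -1.7]
grip_width: 0.0498
time: 22.4
position: [0.5346, -0.3043, 0.0291]
tool_rot: [0.998, 0.061, 0.0, 0.0]
ft_force: [0.5, -0.2, -0.2]
grip_width: 0.0501
```

Close to contact. I open slowly and rise, then check.

```bash
python3 -m jog '[{"grip":255,"travel":[0,0,-0.05],"twist":0},{"grip":90,"travel":[0,0,0],"twist":0},{"grip":75,"travel":[0,0,0],"twist":0},{"grip":60,"travel":[0,0,0],"twist":0},{"grip":60,"travel":[0,0,0],"twist":0},{"grip":60,"travel":[0,0,0],"twist":0}]'
python3 -m jog '[{"grip":60,"travel":[0,0,1],"twist":0},{"grip":60,"travel":[0,0,2],"twist":0},{"grip":60,"travel":[0,0,3],"twist":0},{"grip":60,"travel":[0,0,4],"twist":0},{"grip":60,"travel":[-2,0,4],"twist":0},{"grip":60,"travel":[-3,0,2],"twist":0},{"grip":60,"travel":[0,0,0],"twist":0},{"grip":60,"travel":[0,0,0],"twist":0}]'
python3 - <<'E'
from h import *
shot("w9");find("cartridge","wrist");find("carton","wrist")
t=camera("top");s=camera("scene");find("tray","scene");find("tray","top")
a=cv2.resize(cv2.imread("pics/w9.png"),(400,250));b=cv2.resize(s[:,:,::-1][130:292,200:460],(400,250))
c=cv2.resize(s[:,:,::-1],(400,250));d=cv2.resize(t[:,:,::-1],(400,250))
cv2.imwrite("pics/c9.png",np.vstack([np.hstack([a,b]),np.hstack([c,d])]))
E
```

```text
time: 23.0
position: [0.5345, -0.3042, 0.0284]
tool_rot: [0.998, 0.061, -0.0, -0.0]
ft_force: [-0.1, -0.2, 1.0]
grip_width: 0.066
time: 23.8
position: [0.4845, -0.3045, 0.1898]
tool_rot: [0.998, 0.061, 0.001, 0.001]
ft_force: [0.2, 0.1, 0.4]
grip_width: 0.0662
wrist cartridge [([0.534, -0.305, 0.021], 0.91), ([0.507, 0.24, 0.004], 0.29)]
wrist carton [([0.538, -0.295, 0.008], 0.7)]
scene tray [([0.45, 0.036, 0.022], 0.57)]
top tray [([0.475, 0.032, 0.024], 0.65), ([0.694, -0.384, 0.035], 0.53)]
```

View pics/c9.png

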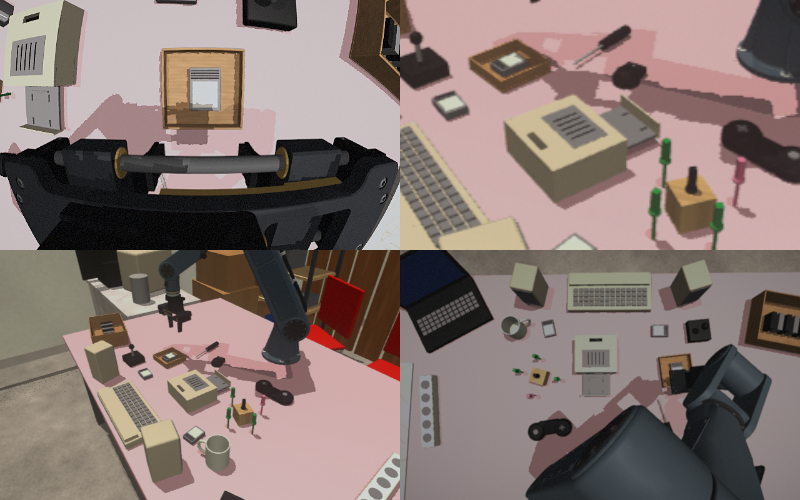

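The picture shows the cartridge flat in the middle of the carton (203,90), the tray open and empty (625,128), the pin upright in its holder (692,190), and the bystanders in place.

```bash
python3 -c "
from rig import *
print(get_obs()['time']); print(hand_in())"
```

```text
24.15
the job is handed in; nothing more can be done
None
```

The job is done and handed in at 24.2 s of the 72 s allowed; the hand-in gives no verdict.

- **Tray:** I took the black pin from the wooden holder and lowered it through the slot. The first spot I probed, at the slot's middle, was the catch. It gave way at about 3–5 N over 6–7 mm, and the tray sprang out. My last pictures still show it open.
- **Pin:** I lowered it back to the pose where it was grasped and let go. The last pictures show it upright in the holder, down to its flange.
- **Cartridge:** I set it down flat in the carton at about (0.534, −0.305). I measured the carton's centre at (0.534, −0.302), so it is about 3 mm off against the 46 mm allowed. The network put its top at z of about 0.021, as expected when it rests on the carton's floor.
- **Everything else:** By eye, the bystanders and the green and pink look-alikes are where they started. I did not measure their positions again.

**Disagreements:** The networks' carton centre was off from my rim measurement by 5–9 mm, apart from one wrist view about 35 mm off while the held cartridge hid part of it. I used my rim measurement. The force sensor showed no clear contact when the pin seated, and only about 1 N, within its noise, when the cartridge was let go. The pictures are the evidence for both.

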